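# Lean the washed slate back on the drying rack

## Robot

A 6-joint arm with a two-finger parallel gripper is mounted at the origin on the work surface. World frame = base frame: x ahead of the robot, y to its left, z up, the work surface at z = 0. Lengths are in mm, angles in rad, forces in N, time in s.
With the tool pointing down it reaches from about 350 to 975 mm from the base axis. Payload 7.1 kg.
Tool frame: the origin (TCP) lies between the finger pads; the fingertips stand 19 mm ahead of it and the grasp point (between the pads) is the TCP (ctrl.tcp_to_tips is the distance from the TCP to the fingertips, in mm); z points along the fingers, y is the line along which they close (so a half turn about z gives the same grasp; the last joint's range is limited). The gripper opens to 88 mm and grips with 3 to 60 N. Pads are 20 mm wide; open, the fingers measure 115 mm over their backs; the gripper's body (75 mm by 178 mm) begins 61 mm behind the grasp point.
Start: joints at [-0.019, 0.423, 1.63, -0, 1.089, -0.019], TCP at [624.984, 0.026, 241.675] pointing down, gripper open.
Joint ranges: [-3, 3], [-0.9, 2.11], [0.09, 2.58], [-1.31, 4.45], [0.11, 2.69], [-2.54, 2.54]. Speed limits (rad/s): [2.39, 2.39, 3.01, 3.14, 3.14, 3.14].

## Interface

Orientations are given as a rotation vector (axis times angle).
In Python, from workcell import status, optics, ctrl gives the robot as it stands. The module is installed in compiled form; this text tells all that it offers.
- The arm moves only by the shell command python3 -m inch 'ROWS'. ROWS is JSON, a list that holds one entry, the list of rows, each a list of 7 numbers: the shift along the tool's x, y, z in mm, then the turn, a rotation vector about the tool's x, y, z in rad, then the opening in per cent of the stroke, from 0 (shut) to 100 (fully open). A call has 1 to 20 rows; each row is the pose to reach, as a shift and turn from the pose commanded when the call began, along the tool's axes at that moment; what a row does not reach only later rows make up. A row lasts 1/10 s, in which the tool goes at most 50 mm and 8.59 degrees, less where a joint would pass 70% of its speed; a pose out of reach is approached as far as the arm can. A call with a gripper value outside its range is refused whole. The fingers move at their own pace and stop on an object; the grip force is fixed at half the most. Time passes only in rows, so rows that repeat a pose let the fingers close. It gives the time, the measured TCP pose, the force, the opening and the grip force at its end, in the units of the state.
- status.get_obs(): the state, without advancing time (a new reading comes with each control period).
- optics.get_image(name): name is "scene" or "side" or "wrist"; returns a dict with "frame" (480x640x3 uint8, red, green, blue), "fx", "fy", "cx", "cy" (pixels), "rvec" (rotation vector, rad) and "tvec" (3), from world to camera coordinates, as OpenCV has them; the wrist camera has in their place "hand_eye" (4x4, takes a point from camera to tool coordinates, whose origin is the TCP and whose axes are the flange's). Camera axes: x right, y down, z forward; pixel columns grow to the right and rows downward; lengths in mm; the calibration is good to about 2 mm. A picture is of the moment at which its call begins: read the wrist's pose just before it. There is no depth.
- ctrl.close_job(): hands the job in; it is judged then, once.
The state is a dict: "t": time; "qpos": joint angles; "qvel": joint speeds; "joint_torque": joint torques, N m; "ee_pos": TCP position; "orientation": TCP orientation; "ft_force": force on the tool from outside, world axes, zero at the start; "moment": the same for the moment, N m; "width": finger opening in mm; "grasp_force": force on a finger pad.
Only numpy, scipy, OpenCV 4.12 (cv2) and the standard library are available. Lean on these libraries where they do the work, as an engineer would, in place of code of your own. Each camera call takes 0.05 s, during which the arm holds its last target. There are 200 camera calls.

## Task

The slate standing in the groove of the drying rack has drained on one face and now has to lean the other way. First push the rack's sliding backrest all the way out to its end stops, while the slate still leans on the low front rest; then tip the slate over so that it leans back against the backrest with its foot still in the groove. Ease it down gently instead of letting it fall, and leave the tub, the moss ball holder and the scoop where they are.

Things in the scene. Friction and masses are not known exactly. Their poses are not given: they have to be found in the camera images.
- rack: Fixed white drying rack: base plate 260 (x) x 340 (y) x 12 mm; origin at the centre of its underside, on the table; z up; its +x points from the low front rest (robot side) to the sliding backrest. Two slim rails along x at y = +-125 mm carry the backrest; small dark end stops stand on them at the +x end.
- groove (a point): Middle of the floor of the groove that holds the slate's foot, 12 mm above the table, at the rack's x = -45 mm, y = 0. The groove runs along the rack's y, 24 mm wide inside, between two lips 6 mm thick, 10 mm high, 200 mm long.
- front_rest (a point): Middle of the fixed front rest's bar, on its axis: a steel hoop, 10 mm round, 110 mm wide along the rack's y, at the rack's x = -74 mm, 100 mm above the table.
- backrest (a joint): Slide of the backrest along the rack's +x, in m: 0 = nearest the groove, 0.060 = against the end stops. Dry friction about 4 N; stays where left. The backrest is an aluminium crossbar, 12 mm round, 332 mm long along the rack's y, on two uprights 10 mm round at y = +-125 mm; the bar's ends reach y = +-166 mm, well beyond the slate, and can be pushed there.
- bar_mid (a point): Middle of the backrest's crossbar, on the bar's axis, 120 mm above the table; in the rack's frame at x = -35 mm + the joint value, y = 0.
- slate: Loose dark grey slate slab, 10 mm thick (its x), 130 wide (y), 200 tall (z), 0.45 to 0.85 kg; origin = centre of its bottom face. At first its foot is in the groove and it leans 12 degrees towards the rack's -x on the front rest, up to 12 mm off the middle along y. On the slid-out backrest it leans about 25 to 31 degrees towards the rack's +x.
- slate_top (a point): Centre of the slate's top edge face, 200 mm from its foot along its z.
- slate_foot (a point): Centre of the slate's bottom edge face (same point as the slate's origin).
- tub: Bystander: closed blue plastic tub, 108 x 108 x 70 mm, origin at the centre of its underside. Leave alone.
- moss_holder: Bystander: white ceramic moss ball holder with a green ball on it, 80 mm across and 98 mm tall, origin at the centre of its underside. Leave alone.
- scoop: Bystander: black plastic gravel scoop lying flat, pan 85 x 70 x 32 mm with a 100 mm handle to its -x, origin at the centre of the pan's underside. Leave alone.
Mind the look-alikes: they are no part of the job. What is shaped like the slate but purple is not meant.

How it is judged:
By the outcome, as a careful person would: the job done as asked, in the order asked, and still so for the second after the job is handed in, with the robot touching nothing.
It also fails if it takes over 58 s, if anything falls off the work surface, if the arm or the gripper's body presses on something with over 40 N, if the wrist force passes 120 N, or if a joint passes its speed limit or range.

## Working session

There is one attempt and no reset: what is moved stays moved. The work goes in short steps, Python scripts to look and compute and a shell command to move; the robot and the scene stay as the last step left them, time stands still between calls to the robot, and variables do not carry over. Pictures are saved under pics/ and viewed, at most 10 in all, crops included, and the job is handed in when it is done.

```bash
mkdir -p pics
cat > h.py <<'E'
import numpy as np, cv2
from workcell import status, optics, ctrl
def shot(n,f):
    o=status.get_obs(); d=optics.get_image(n); cv2.imwrite('pics/'+f,d['frame'][:,:,::-1])
    np.save('pics/'+f+'.npy',{**d,'obs':o},allow_pickle=True); return d
def load(f): return np.load('pics/'+f+'.npy',allow_pickle=True).item()
def cam(d):
    """R,C: world = C + R@ray"""
    if 'hand_eye' in d:
        R=cv2.Rodrigues(np.array(d['obs']['orientation'],float))[0]; H=np.array(d['hand_eye'])
        return R@H[:3,:3], np.array(d['obs']['ee_pos'])+R@H[:3,3]
    R=cv2.Rodrigues(np.array(d['rvec'],float))[0]; return R.T, -R.T@np.array(d['tvec']).ravel()
def ray(d,u,v):
    R,C=cam(d); r=R@np.array([(u-d['cx'])/d['fx'],(v-d['cy'])/d['fy'],1]); return C,r/np.linalg.norm(r)
def onz(d,u,v,z):
    C,r=ray(d,u,v); return C+r*(z-C[2])/r[2]
def tri(*l):
    A=np.zeros((3,3));b=np.zeros(3)
    for d,u,v in l:
        C,r=ray(d,u,v);P=np.eye(3)-np.outer(r,r);A+=P;b+=P@C
    return np.linalg.solve(A,b)
def proj(d,p):
    R,C=cam(d); q=R.T@(np.array(p)-C); return q[0]/q[2]*d['fx']+d['cx'],q[1]/q[2]*d['fy']+d['cy']
E
python3 - <<'E'
from h import *
np.set_printoptions(precision=3,suppress=True)
for n in('scene','side','wrist'):
    d=shot(n,n+'0.png')
    d['obs']=status.get_obs(); R,C=cam(d); print(n,C,R[:,2],d['fx'])
print(status.get_obs())
E
```

```text
scene [ 975.681  -16.762 1022.257] [-0.491  0.049 -0.87 ] 499.54938932339866
side [ 336.246 -791.448 1213.865] [ 0.097  0.618 -0.78 ] 511.584848042568
wrist [624.417  78.479 384.428] [-0.001 -0.288 -0.958] 413.29602184343906
{'t': 0.15, 'qpos': array([-0.019,  0.424,  1.63 , -0.   ,  1.089, -0.019]), 'qvel': array([-0.002, -0.003, -0.003,  0.   , -0.   ,  0.001]), 'joint_torque': array([  0.001, -54.498, -27.392,   0.065,   0.02 ,  -0.   ]), 'ee_pos': array([624.612,   0.007, 241.094]), 'orientation': array([-2.221, -2.221,  0.001]), 'ft_force': array([0.898, 0.996, 0.399]), 'moment': array([-0.041, -0.009,  0.038]), 'grasp_force': 0.0, 'width': 87.7992716321482}
```

View pics/scene0.png

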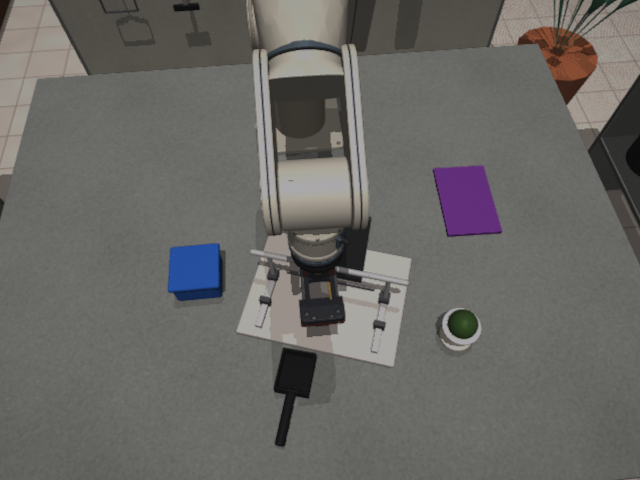

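View pics/side0.png

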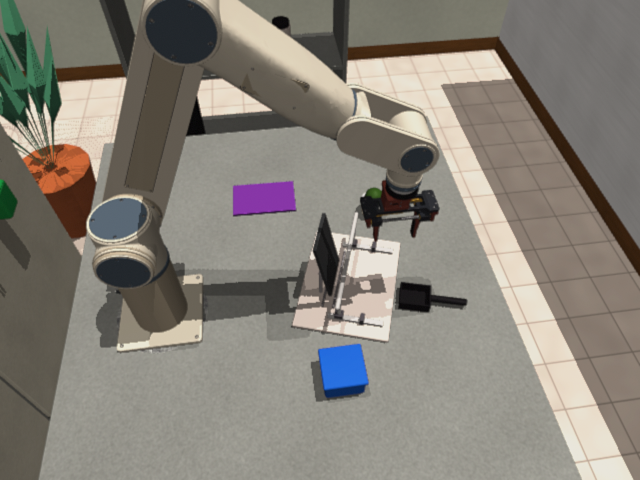

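The scene view shows the rack at about (330,300), with the backrest bar running from (251,252) to (408,280). The dark grey slate is half hidden under the arm at (355,250). In the side view the slate is at (325,255) and the bar runs from (355,207) to (338,318).

Candidates for the slate:
- Grey slab standing in the rack: scene (355,250), side (325,255). It matches the description, so I choose it.
- Purple slab lying flat: scene (466,200), side (264,198). Not meant.
- Black scoop: not a slab.

I'll check the choice in one close crop.

Run:
```python
from h import *
a=cv2.imread('pics/side0.png')[185:345,280:420]; b=cv2.imread('pics/scene0.png')[225:365,235:415]
a=cv2.resize(a,None,fx=2.5,fy=2.5,interpolation=3); b=cv2.resize(b,None,fx=2.5,fy=2.5,interpolation=3)
c=np.zeros((400,800,3),np.uint8); c[:a.shape[0],:350]=a; c[:b.shape[0],350:]=b
cv2.imwrite('pics/crop0.png',c)
```

```text
(no output)
```

View pics/crop0.png

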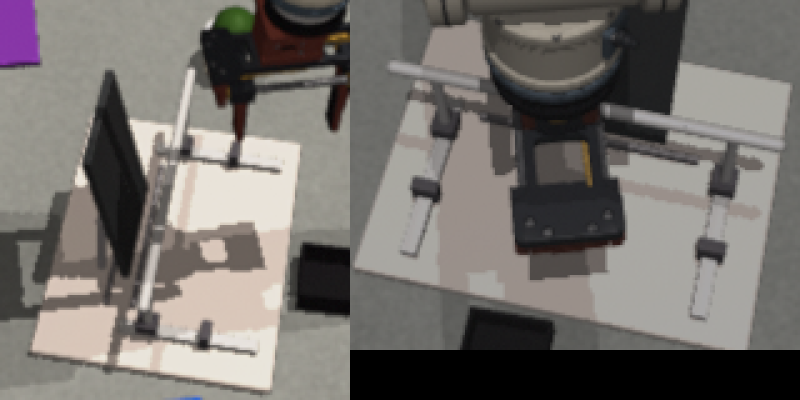

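The crop confirms the upright grey slab leaning on the front hoop as the slate. In the side image its top corners are at about (323,214) and (315,252), and its near foot is at (330,294). Now I'll work out the rack frame.

Run:
```python
from h import *
np.set_printoptions(precision=1,suppress=True)
s=load('scene0.png'); e=load('side0.png')
S=lambda x,y:(s,235+(x-350)/2.5,225+y/2.5); D=lambda x,y:(e,280+x/2.5,185+y/2.5)
R=onz(*S(390,67),120); L=onz(*S(784,145),120); print('bar scene z120',R,L,np.linalg.norm(L-R))
R2=onz(*D(148,308),120); L2=onz(*D(190,70),120); print('bar side',R2,L2,np.linalg.norm(L2-R2))
print('tri',tri(S(390,67),D(148,308)),tri(S(784,145),D(190,70)))
# plate corners z=12
print('plate scene',[onz(*S(*p),12) for p in((357,268),(742,350),(790,83))])
P=[onz(*D(*p),12) for p in((30,353),(270,390),(299,140),(88,115))];print('plate side',P)
B=(R+L)/2; y=(L-R)[:2]; y/=np.linalg.norm(y); x=np.array([y[1],-y[0]]); print('yaw',np.degrees(np.arctan2(x[1],x[0])))
O=B[:2]+35*x; print('origin',O,'groove',O-45*x,'front',O-74*x)
def loc(p): q=np.array(p)[:2]-O; return np.array([q@x,q@y,p[2]])
print('plate loc',[loc(p) for p in P])
for n,p,z in(('topfar',(107,72),199),('topnear',(87,168),199),('botnear',(125,272),12)): print(n,loc(onz(*D(*p),z)))
for c,lo,hi in(('tub',(80,0,0),(255,110,60)),):pass
print('tub',onz(e,343,362,70),'moss',onz(s,460,325,90),'scoop',onz(s,295,372,32))
```

```text
bar scene z120 [ 464.  -127.1  120. ] [567.4 183.4 120. ] 327.30548157843776
bar side [ 467.4 -127.9  120. ] [565.9 181.9 120. ] 325.14535132725456
tri [ 466.2 -127.8  121.7] [566.4 183.9 117.7]
plate scene [array([ 594.8, -173.1,   12. ]), array([697.8, 139.8,  12. ]), array([457.2, 224.2,  12. ])]
plate side [array([ 346.7, -100.1,   12. ]), array([ 591.2, -179.4,   12. ]), array([699.3, 146.7,  12. ]), array([450.8, 221.8,  12. ])]
yaw -18.419558070520388
origin [548.9  17.1] groove [506.2  31.3] front [478.7  40.5]
plate loc [array([-154.9, -175.1,   12. ]), array([ 102.2, -173.1,   12. ]), array([101.7, 170.5,  12. ]), array([-157.8,  163.2,   12. ])]
topfar [-116.5   70.8  199. ]
topnear [-112.5  -60.8  199. ]
botnear [-73.  -55.4  12. ]
tub [ 458.5 -249.1   70. ] moss [654.2 274.2  90. ] scoop [697.5 -57.6  32. ]
```

Findings:
- The rack yaw is −18.4° and its origin is about (523.5, 24).
- The plate corners put the bar at rack x ≈ −8, so the joint is at about 27 mm and has about 33 mm left to travel.
- The slate foot (−46) and top (−88) fit the stated geometry.
- Plan: push the bar's +y end with closed fingers.

```bash
python3 -m inch '[[[20,-10,0,0,0,0.04,50],[45,-24,0,0,0,0.1,0],[70,-37,0,0,0,0.16,0],[95,-51,0,0,0,0.22,0],[120,-64,0,0,0,0.28,0],[145,-77,0,0,0,0.32,0],[165,-88,0,0,0,0.321,0],[178,-95,0,0,0,0.321,0],[178,-95,0,0,0,0.321,0],[178,-95,0,0,0,0.321,0]]]'
python3 - <<'E'
from h import *
np.set_printoptions(precision=1,suppress=True)
O=np.array([523.5,24]);a=np.radians(-18.4);x=np.array([np.cos(a),np.sin(a)]);y=np.array([-x[1],x[0]])
o=status.get_obs();q=o['ee_pos'][:2]-O;print('loc',q@x,q@y,o['ee_pos'][2],o['width'])
print(cv2.Rodrigues(o['orientation'])[0])
shot('wrist','w1.png'); shot('side','s1.png'); shot('scene','c1.png')
s=[cv2.imread('pics/'+f) for f in('w1.png','c1.png')]
cv2.imwrite('pics/v1.png',np.hstack([cv2.resize(s[0],(400,300)),cv2.resize(s[1][200:380,220:460],(400,300),interpolation=3)]))
E
```

```text
t: 1.15
ee_pos: [530.2, 177.8, 241.7]
orientation: [2.547, 1.839, -0.0]
ft_force: [0.2, 0.6, -0.1]
width: 10.9
grasp_force: 0.0
loc -42.175744215611985 148.06487876698318 241.65565419475075 10.91875526115602
[[ 0.3  0.9  0. ]
 [ 0.9 -0.3 -0. ]
 [-0.   0.  -1. ]]
```

View pics/v1.png

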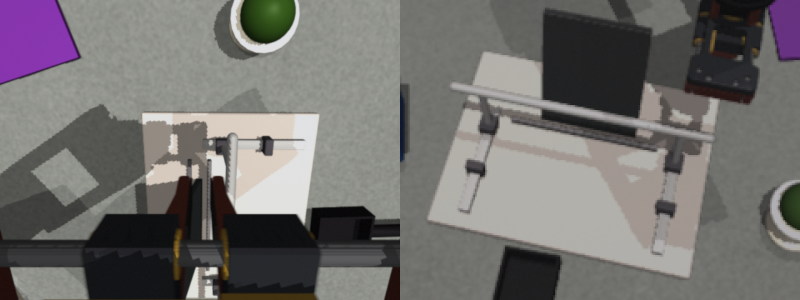

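The left panel (wrist) shows the bar's +y end at (232,135) just to the right of the closed fingers, so the way down is free. The right panel (scene) shows the whole slate, with top corners at about (545,10) and (651,28), and the fingers beside the bar end. Going down, then pushing in small steps.

```bash
python3 -m inch '[[[0,0,10,0,0,0,0],[0,0,30,0,0,0,0],[0,0,55,0,0,0,0],[0,0,80,0,0,0,0],[0,0,105,0,0,0,0],[0,0,120,0,0,0,0],[0,0,127,0,0,0,0],[0,0,127,0,0,0,0]]]'; python3 -m inch '[[[0,3,0,0,0,0,0],[0,7,0,0,0,0,0],[0,11,0,0,0,0,0],[0,15,0,0,0,0,0],[0,18,0,0,0,0,0],[0,21,0,0,0,0,0],[0,24,0,0,0,0,0],[0,27,0,0,0,0,0],[0,30,0,0,0,0,0]]]'
python3 - <<'E'
from h import *
np.set_printoptions(precision=1,suppress=True)
s=load('c1.png'); O=np.array([523.5,24]);a=np.radians(-18.4);x=np.array([np.cos(a),np.sin(a)]);y=np.array([-x[1],x[0]])
for u,v,z in((307,206,205),(370.6,216.8,205),(251+1,251.5,120),(408,282,120)):
    p=onz(s,u,v,z);q=p[:2]-O;print(p,'loc',q@x,q@y)
E
```

```text
t: 2.1
ee_pos: [529.7, 177.7, 113.8]
orientation: [-2.548, -1.837, 0.002]
ft_force: [0.6, -0.7, -0.0]
width: 0.4
grasp_force: 0.0
t: 3.0
ee_pos: [558.4, 168.5, 114.7]
orientation: [-2.548, -1.838, 0.001]
ft_force: [-3.5, 1.7, 3.7]
width: 0.3
grasp_force: 2.3
[420.2  -4.3 205. ] loc -89.04850942551813 -59.49628220582883
[458.2 116.7 205. ] loc -91.24437102689348 67.29714020921386
[ 463.5 -125.1  120. ] loc -9.883727887287966 -160.36952377480648
[565.1 182.6 120. ] loc -10.572546406130067 163.6508270733203
```

```bash
python3 -m inch '[[[0,3,0,0,0,0,0],[0,6,0,0,0,0,0],[0,8,0,0,0,0,0],[0,10,0,0,0,0,0],[0,12,0,0,0,0,0],[0,12,0,0,0,0,0]]]'; python3 -m inch '[[[0,1,0,0,0,0,0],[0,2,0,0,0,0,0],[0,3,0,0,0,0,0],[0,3,0,0,0,0,0]]]';python3 -m inch '[[[0,1,0,0,0,0,0],[0,2,0,0,0,0,0],[0,2,0,0,0,0,0]]]'
```

```text
t: 3.6
ee_pos: [570.2, 164.6, 114.6]
orientation: [2.548, 1.838, 0.0]
ft_force: [-2.2, -0.1, 2.4]
width: 0.7
grasp_force: 1.2
t: 4.0
ee_pos: [572.7, 163.7, 114.6]
orientation: [2.548, 1.838, -0.0]
ft_force: [-3.1, -0.2, 3.0]
width: 0.5
grasp_force: 1.8
t: 4.3
ee_pos: [574.7, 163.1, 114.6]
orientation: [2.548, 1.838, -0.0]
ft_force: [-3.8, 0.3, 1.0]
width: 0.6
grasp_force: 1.8
```

```bash
for i in 1 2; do python3 -m inch '[[[0,1,0,0,0,0,0],[0,1.5,0,0,0,0,0],[0,1.5,0,0,0,0,0]]]'|grep -E 'ee_pos|ft'; done
python3 - <<'E'
from h import *
np.set_printoptions(precision=1,suppress=True)
s=shot('scene','c2.png'); O=np.array([523.5,24]);a=np.radians(-18.4);x=np.array([np.cos(a),np.sin(a)])
cv2.imwrite('pics/v2.png',cv2.resize(cv2.imread('pics/c2.png')[200:380,230:430],None,fx=3,fy=3,interpolation=3))
E
```

```text
ee_pos: [576.0, 162.6, 114.6]
ft_force: [-3.3, -0.1, 1.2]
ee_pos: [577.5, 162.2, 114.6]
ft_force: [-3.3, 0.3, 2.1]
```

View pics/v2.png

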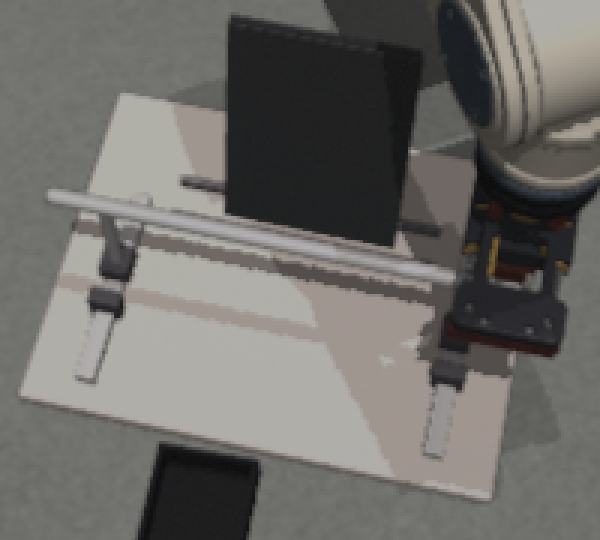

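The bar has moved out with the slate still on the front rest. The carriage at (117,263) still shows a small gap to the stop at (106,298), so I keep pushing until the force rises.

```bash
for i in 1 2; do python3 -m inch '[[[0,1,0,0,0,0,0],[0,2,0,0,0,0,0],[0,3,0,0,0,0,0],[0,3,0,0,0,0,0]]]'|grep -E 'ee_pos|ft'; done
python3 - <<'E'
from h import *
np.set_printoptions(precision=1,suppress=True)
s=load('c2.png'); O=np.array([523.5,24]);a=np.radians(-18.4);x=np.array([np.cos(a),np.sin(a)]);y=np.array([-x[1],x[0]])
for u,v,z in((50,196,120),(458,277,120),(117,263,25),(106,298,25)): 
    q=onz(s,230+u/3,200+v/3,z)[:2]-O; print(q@x,q@y)
E
```

```text
ee_pos: [579.9, 161.3, 114.6]
ft_force: [-6.3, -0.9, 2.2]
ee_pos: [580.1, 161.2, 114.6]
ft_force: [-15.3, 6.1, 10.3]
23.276001422217274 -161.5939512434201
22.593181696722297 118.05907428692178
21.35839010295748 -125.45136790063879
49.76906761139554 -125.57794775095286
```

The force rose to about 16 N and the tool stalled, with the bar at about +25, so the backrest is on its stops. Backing off, going up, and moving above the slate with a −12° tilt.

```bash
python3 -m inch '[[[0,-5,0,0,0,0,0],[0,-12,0,0,0,0,0],[0,-20,0,0,0,0,0],[0,-20,-15,0,0,0,0],[0,-20,-40,0,0,0,0],[0,-20,-70,0,0,0,0],[0,-20,-100,0,0,0,20],[0,-20,-130,0,0,0,50],[0,-20,-155,0,0,0,80],[0,-20,-170,0,0,0,80],[0,-20,-170,0,0,0,80]]]'; python3 -m inch '[[[-8,-5,1,0,0,0,80],[-25,-16,3,-0.04,0,0,80],[-45,-29,6,-0.08,0,0,80],[-70,-45,9,-0.12,0,0,80],[-95,-62,12,-0.16,0,0,80],[-120,-78,15,-0.19,0,0,80],[-136,-88,17,-0.209,0,0,80],[-144,-93.4,17.7,-0.209,0,0,80],[-144,-93.4,17.7,-0.209,0,0,80]]]'
python3 - <<'E'
from h import *
np.set_printoptions(precision=1,suppress=True)
O=np.array([523.5,24]);a=np.radians(-18.4);x=np.array([np.cos(a),np.sin(a)]);y=np.array([-x[1],x[0]])
o=status.get_obs();q=o['ee_pos'][:2]-O;print('loc',q@x,q@y,o['ee_pos'][2],o['width'])
w=shot('wrist','w3.png'); w=load('w3.png'); s=shot('scene','c3.png'); e=shot('side','e3.png')
im=[cv2.imread('pics/'+f+'3.png') for f in 'we']
# draw the predicted slate top centre and front-rest/groove in each
def W(lx,ly,z): p=O+lx*x+ly*y; return [p[0],p[1],z]
for k,d in zip((0,1),(w,e)):
    for ly in(-61,69): cv2.circle(im[k],tuple(int(round(c)) for c in proj(d,W(-87,ly,208.7))),3,(0,0,255),1)
cv2.imwrite('pics/v3.png',np.hstack([cv2.resize(im[0],(480,360)),cv2.resize(im[1][170:350,270:430],(320,360),interpolation=3)]))
E
```

```text
t: 6.85
ee_pos: [565.5, 166.9, 287.6]
orientation: [2.546, 1.837, 0.008]
ft_force: [0.2, -0.2, -0.5]
width: 37.0
grasp_force: 0.0
t: 7.75
ee_pos: [428.6, 58.8, 266.1]
orientation: [2.408, 1.736, 0.179]
ft_force: [0.0, 0.7, 0.4]
width: 70.3
grasp_force: 0.0
loc -101.01746932086034 3.1156641969699668 266.05367613528017 70.27544965864655
```

View pics/v3.png

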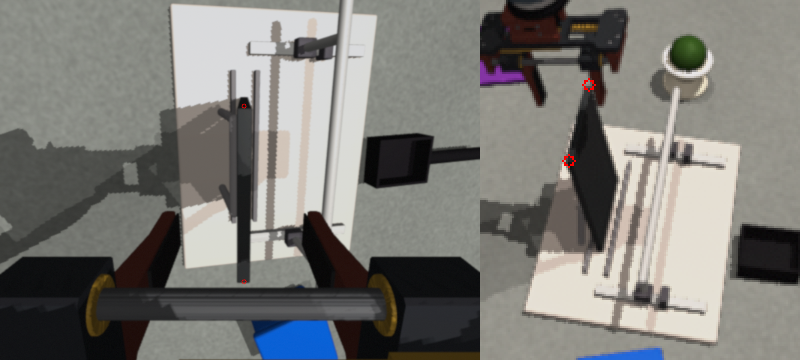

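The red predicted top corners fall on the slate's top edge in both views, and the fingers straddle it at wrist (170) and (310). The backrest carriages touch the stops. Going down along the slate and gripping.

```bash
python3 -m inch '[[[0,1,8,0,0,0,80],[0,1,22,0,0,0,80],[0,1,38,0,0,0,80],[0,1,54,0,0,0,80],[0,1,66,0,0,0,80],[0,1,73,0,0,0,80],[0,1,75,0,0,0,80],[0,1,75,0,0,0,80]]]' | grep -E 'ee_pos|force'; python3 -m inch '[[[0,0,0,0,0,0,60],[0,0,0,0,0,0,40],[0,0,0,0,0,0,25],[0,0,0,0,0,0,15],[0,0,0,0,0,0,10],[0,0,0,0,0,0,5],[0,0,0,0,0,0,0],[0,0,0,0,0,0,0],[0,0,0,0,0,0,0],[0,0,0,0,0,0,0]]]'
python3 - <<'E'
from h import *
np.set_printoptions(precision=2,suppress=True)
O=np.array([523.5,24]);a=np.radians(-18.4);x=np.array([np.cos(a),np.sin(a)]);y=np.array([-x[1],x[0]])
o=status.get_obs();q=o['ee_pos'][:2]-O;z=cv2.Rodrigues(o['orientation'])[0][:,2]
print('loc',q@x,q@y,o['ee_pos'][2],'zdir',z[:2]@x,z[:2]@y,z[2])
E
```

```text
ee_pos: [446.0, 54.4, 193.5]
ft_force: [-0.4, 0.1, 0.3]
grasp_force: 0.0
t: 9.7
ee_pos: [445.7, 54.3, 193.8]
orientation: [2.406, 1.736, 0.182]
ft_force: [-0.3, 0.3, -0.4]
width: 9.6
grasp_force: 30.0
loc -83.3391735897379 4.1757817194239095 193.79966342404822 zdir 0.20740990722168684 -1.0948629603030927e-05 -0.9782541235621851
```

Gripped (9.6 mm, 30 N). Working out the arc about the foot.

```bash
python3 - <<'E'
import numpy as np
for i in range(0,19):
    p=i*.04; f=min(1,i/10); dx=-2.7*f; dz=4
    fy=.978*dx+.208*dz; fz=.208*dx-.978*dz
    print(round(p,2),round(185*np.sin(p)+fy,1),round(185*(1-np.cos(p))+fz,1))
E
python3 -m inch '[[[0,0.3,-1,0,0,0,0],[0,0.5,-2.5,0,0,0,0],[0,0.8,-3.9,0,0,0,0],[0,0.8,-3.9,0,0,0,0]]]'
```

```text
0.0 0.8 -3.9
0.04 8.0 -3.8
0.08 15.1 -3.4
0.12 22.2 -2.8
0.16 29.2 -1.8
0.2 36.3 -0.5
0.24 43.2 1.1
0.28 50.1 2.9
0.32 56.9 5.0
0.36 63.6 7.4
0.4 70.2 10.1
0.44 77.0 13.1
0.48 83.6 16.4
0.52 90.1 20.0
0.56 96.5 23.8
0.6 102.7 27.8
0.64 108.7 32.1
0.68 114.5 36.7
0.72 120.2 41.4
t: 10.1
ee_pos: [445.5, 54.3, 197.8]
orientation: [2.406, 1.736, 0.181]
ft_force: [-0.4, 0.1, -4.4]
width: 9.7
grasp_force: 30.0
```

The weight reads about 4.5 N, so the slate is lifted. Swinging about the foot to just short of the bar.

```bash
python3 -m inch '[[[0,3.6,0,0.02,0,0,0],[0,7.2,0.1,0.04,0,0,0],[0,14.3,0.5,0.08,0,0,0],[0,21.4,1.1,0.12,0,0,0],[0,28.4,2.1,0.16,0,0,0],[0,35.5,3.4,0.2,0,0,0],[0,42.4,5,0.24,0,0,0],[0,49.3,6.8,0.28,0,0,0],[0,56.1,8.9,0.32,0,0,0],[0,62.8,11.3,0.36,0,0,0],[0,69.4,14,0.4,0,0,0],[0,76.2,17,0.44,0,0,0],[0,82.8,20.3,0.48,0,0,0],[0,89.3,23.9,0.52,0,0,0],[0,95.7,27.7,0.56,0,0,0],[0,101.9,31.7,0.6,0,0,0],[0,107.9,36,0.64,0,0,0],[0,110.8,38.3,0.66,0,0,0],[0,110.8,38.3,0.66,0,0,0],[0,110.8,38.3,0.66,0,0,0]]]'
python3 - <<'E'
from h import *
np.set_printoptions(precision=2,suppress=True)
O=np.array([523.5,24]);a=np.radians(-18.4);x=np.array([np.cos(a),np.sin(a)]);y=np.array([-x[1],x[0]])
o=status.get_obs();q=o['ee_pos'][:2]-O;z=cv2.Rodrigues(o['orientation'])[0][:,2]
l=np.array([q@x,q@y,o['ee_pos'][2]]);zd=np.array([z[:2]@x,z[:2]@y,z[2]])
print('loc',l,'zdir',zd,'foot',l+185*zd)
shot('side','e4.png');shot('scene','c4.png')
cv2.imwrite('pics/v4.png',np.hstack([cv2.resize(cv2.imread('pics/e4.png')[160:350,270:430],None,fx=2.5,fy=2.5,interpolation=3),cv2.resize(cv2.imread('pics/c4.png')[180:370,240:400],None,fx=2.5,fy=2.5,interpolation=3)]))
E
```

```text
t: 12.1
ee_pos: [556.2, 17.5, 183.1]
orientation: [-2.232, -1.61, 0.369]
ft_force: [-0.4, 0.5, -4.9]
width: 9.6
grasp_force: 30.0
loc [ 33.09   4.15 183.1 ] zdir [-0.44  0.   -0.9 ] foot [-47.48   4.19  16.56]
```

View pics/v4.png

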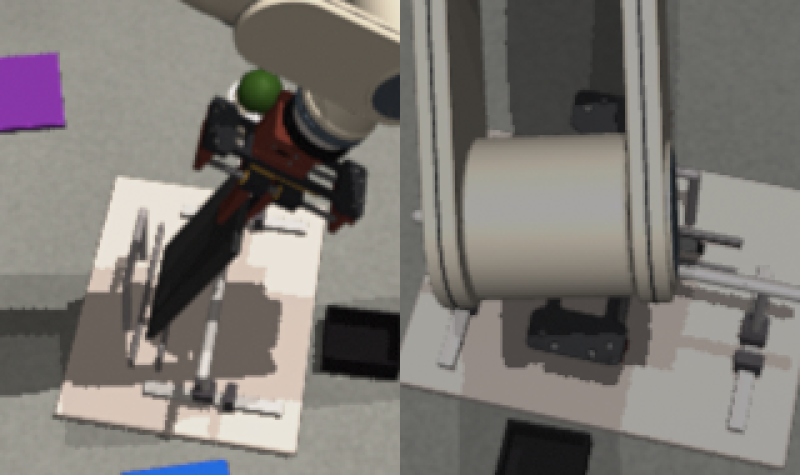

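The slate hangs just short of the bar, with its foot (side crop, 152,335) between the lips. The tool pose puts the foot at x −47.5, z 16.6 and the lean at 25.8°. Lowering the foot to the floor.

```bash
python3 -m inch '[[[0,0.4,0.9,0,0,0,0],[0,0.8,1.8,0,0,0,0],[0,0.8,1.8,0,0,0,0]]]'|grep -E 'ee|ft'; python3 -m inch '[[[0,0.2,0.4,0,0,0,0],[0,0.2,0.4,0,0,0,0]]]'|grep -E 'ee|ft'; python3 -m inch '[[[0,0.2,0.4,0,0,0,0],[0,0.2,0.4,0,0,0,0]]]'|grep -E 'ee|ft'
```

```text
ee_pos: [555.9, 17.7, 181.5]
ft_force: [-0.1, 0.1, -5.6]
ee_pos: [556.1, 17.6, 180.9]
ft_force: [0.1, 0.0, -4.7]
ee_pos: [556.2, 17.6, 180.6]
ft_force: [0.7, -0.1, -4.1]
```

```bash
for i in 1 2; do python3 -m inch '[[[0,0.2,0.4,0,0,0,0],[0,0.2,0.4,0,0,0,0]]]'|grep -E 'ee|ft'; done
```

```text
ee_pos: [556.3, 17.5, 180.5]
ft_force: [0.5, -0.1, -1.0]
ee_pos: [556.4, 17.5, 180.3]
ft_force: [1.6, -0.9, 5.6]
```

The foot is on the floor at z ≈ 180.5. Leaning on about the foot, in small steps, until the bar takes the slate.

```bash
python3 -m inch '[[[0,0,-0.4,0,0,0,0],[0,1.85,-0.4,0.01,0,0,0],[0,3.7,-0.4,0.02,0,0,0],[0,5.55,-0.4,0.03,0,0,0],[0,7.4,-0.4,0.04,0,0,0],[0,9.25,-0.4,0.05,0,0,0],[0,9.25,-0.4,0.05,0,0,0]]]'; python3 -m inch '[[[0,0.9,0,0.005,0,0,0],[0,0.9,0,0.005,0,0,0]]]'|grep -E 'ee|ft';python3 -m inch '[[[0,0.9,0,0.005,0,0,0],[0,0.9,0,0.005,0,0,0]]]'|grep -E 'ee|ft'
```

```text
t: 14.0
ee_pos: [564.7, 14.8, 176.0]
orientation: [-2.194, -1.583, 0.406]
ft_force: [1.5, -1.4, 7.2]
width: 9.9
grasp_force: 30.0
ee_pos: [565.3, 14.5, 175.7]
ft_force: [0.8, -0.5, 6.4]
ee_pos: [565.9, 14.4, 175.3]
ft_force: [-0.1, -1.2, 5.7]
```

```bash
python3 -m inch '[[[0,0.9,-0.3,0.005,0,0,0],[0,0.9,-0.3,0.005,0,0,0]]]'|grep -E 'ee|ft';python3 -m inch '[[[0,0.9,0,0.005,0,0,0],[0,0.9,0,0.005,0,0,0]]]'|grep -E 'ee|ft';python3 -m inch '[[[0,0.9,0,0.005,0,0,0],[0,0.9,0,0.005,0,0,0]]]'
python3 - <<'E'
from h import *
O=np.array([523.5,24]);a=np.radians(-18.4);x=np.array([np.cos(a),np.sin(a)])
o=status.get_obs();q=o['ee_pos'][:2]-O;z=cv2.Rodrigues(o['orientation'])[0][:,2]
t=np.degrees(np.arctan2(-(z[:2]@x),-z[2]));print('lean',t,'foot x,z',q@x+185*(z[:2]@x),o['ee_pos'][2]+185*z[2])
E
```

```text
ee_pos: [566.1, 14.3, 174.8]
ft_force: [-0.4, -0.1, 6.1]
ee_pos: [566.3, 14.3, 174.3]
ft_force: [-3.2, 0.9, 6.0]
t: 15.0
ee_pos: [566.4, 14.2, 173.7]
orientation: [-2.173, -1.567, 0.427]
ft_force: [-4.4, 2.3, 5.7]
width: 10.1
grasp_force: 30.0
lean 30.44891461570035 foot x,z -49.90484754816455 14.253847873742302
```

The sideways force is building and x has stalled: the slate rests on the bar at about 30.4°, with its foot in the groove. Releasing slowly, then backing off along the slate.

```bash
python3 -m inch '[[[0,0,0,0,0,0,14],[0,0,0,0,0,0,18],[0,0,0,0,0,0,24],[0,0,0,0,0,0,32],[0,0,0,0,0,0,40],[0,0,0,0,0,0,50],[0,0,0,0,0,0,50],[0,0,0,0,0,0,50],[0,0,0,0,0,0,50]]]'
python3 - <<'E'
from h import *
for n in('side','wrist'): shot(n,n+'5.png')
cv2.imwrite('pics/v5.png',np.hstack([cv2.resize(cv2.imread('pics/side5.png')[160:350,270:430],(400,475),interpolation=3),cv2.resize(cv2.imread('pics/wrist5.png'),(400,300)) if 0 else np.vstack([cv2.resize(cv2.imread('pics/wrist5.png'),(400,300)),np.zeros((175,400,3),np.uint8)])]))
E
```

```text
t: 15.9
ee_pos: [568.0, 13.6, 174.0]
orientation: [-2.177, -1.57, 0.423]
ft_force: [0.1, 0.7, -0.1]
width: 43.9
grasp_force: 0.0
```

View pics/v5.png

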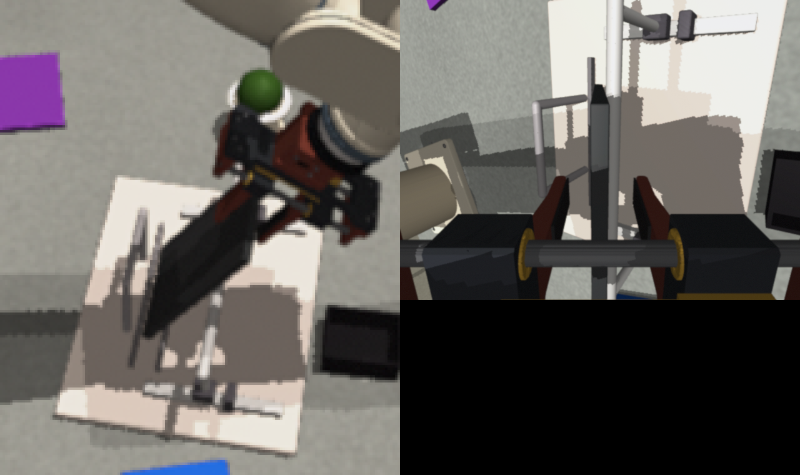

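Released: the slate stands between the open fingers (wrist ~600, fingers at 550 and 650) and rests on the bar. Withdrawing, then checking the result, including the stops.

```bash
python3 -m inch '[[[0,0,-4,0,0,0,50],[0,0,-12,0,0,0,50],[0,0,-24,0,0,0,50],[0,0,-38,0,0,0,50],[0,0,-54,0,0,0,50],[0,0,-70,0,0,0,50],[0,0,-86,0,0,0,50],[0,0,-100,0,0,0,50],[0,0,-110,0,0,0,50],[0,0,-110,0,0,0,50]]]'|grep -E 'ee|ft'; python3 -m inch '[[[10,0,-5,-0.05,0,0,50],[30,0,-15,-0.12,0,0,50],[55,0,-25,-0.2,0,0,50],[85,0,-35,-0.3,0,0,50],[115,0,-45,-0.4,0,0,50],[145,0,-50,-0.5,0,0,50],[175,0,-50,-0.5,0,0,50],[200,0,-50,-0.5,0,0,50],[215,0,-50,-0.5,0,0,50],[220,0,-50,-0.5,0,0,50],[220,0,-50,-0.5,0,0,50]]]'|grep -E 'ee|ft|^t'
python3 - <<'E'
from h import *
for n in('scene','side'): shot(n,n+'6.png')
cv2.imwrite('pics/v6.png',np.hstack([cv2.resize(cv2.imread('pics/side6.png')[190:350,280:420],None,fx=2.75,fy=2.75,interpolation=3),cv2.resize(cv2.imread('pics/scene6.png')[200:360,240:370],None,fx=2.75,fy=2.75,interpolation=3)]))
E
```

```text
ee_pos: [621.6, -4.1, 270.6]
ft_force: [-0.5, -0.6, -0.5]
t: 18.1
ee_pos: [713.5, 197.0, 311.5]
ft_force: [-0.0, 0.5, 0.6]
```

View pics/v6.png

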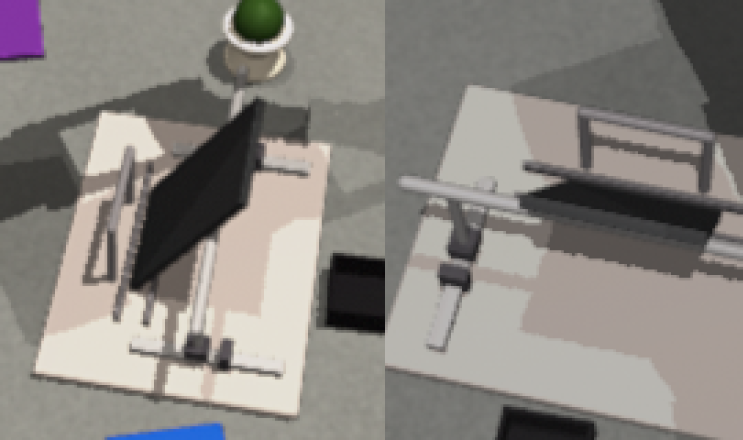

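The slate leans back on the bar with its foot between the lips (side crop, 133,285), and the bystanders are undisturbed. The carriage at (197,345) and the stop at (224,353) show a thin light gap, so I'll check the bar position numerically.

Run:
```python
from h import *
np.set_printoptions(precision=1,suppress=True)
s=load('scene6.png');e=load('side6.png')
S=lambda x,y:(s,240+(x-385)/2.75,200+y/2.75);D=lambda x,y:(e,280+x/2.75,190+y/2.75)
P=[onz(*D(*p),12)[:2] for p in((34,374),(298,415),(330,145),(100,112))]
O=sum(P)/4; yv=(P[2]-P[1])+(P[3]-P[0]); yv/=np.linalg.norm(yv); xv=np.array([yv[1],-yv[0]])
print('side plate',O,np.degrees(np.arctan2(xv[1],xv[0])))
L=lambda p:((p[:2]-O)@xv,(p[:2]-O)@yv)
for n,p,z in(('bar end scene',S(402,183),120),('bar R side',D(200,330),120),('bar far side',D(240,92),120),('carr side',D(197,345),25),('stop side',D(224,353),25),('carr scene',S(463,240),25),('stop scene',S(455,273),25)): print(n,L(onz(*p,z)))
# joint change between images, same method: initial bar end vs now (scene)
s0=load('scene0.png'); a=onz(s0,251,251.8,120)[:2]; b=onz(*S(402,183),120)[:2]; print('moved',(b-a)@xv)
c0=load('c1.png')
```

```text
side plate [523.3  20.9] -18.417006984642565
bar end scene (np.float64(25.3819934431709), np.float64(-158.68737523830012))
bar R side (np.float64(27.899149091235504), np.float64(-157.96989418418406))
bar far side (np.float64(26.69087514266207), np.float64(132.39409270236771))
carr side (np.float64(23.05957946549512), np.float64(-117.00673872682552))
stop side (np.float64(50.22122498078104), np.float64(-121.18604719674038))
carr scene (np.float64(19.978447281326616), np.float64(-124.0290119292213))
stop scene (np.float64(48.80581164200743), np.float64(-122.30766891488194))
moved 34.899251035873434
```

Both views put the bar at rack x ≈ +25 to +28. Full travel is +25, and the push stalled at 16 N there, so the backrest is on its stops. Handing in.

```bash
python3 -c "
from workcell import ctrl; print(ctrl.close_job())"
```

```text
the job is handed in; nothing more can be done
None
```

The job is handed in at about 18 s: the backrest was pushed out to its stops first, then the slate was eased over to lean back on it at about 30° with its foot in the groove, and the tub, moss ball holder and scoop were not touched.

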